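# Find the loaded cup of a watch test turner by feel and hold it down

## Robot

A 6-joint arm with a two-finger parallel gripper is mounted at the origin on the work surface. World frame = base frame: x ahead of the robot, y to its left, z up, the work surface at z = 0. Lengths are in mm, angles in degrees, forces in N, time in s.
With the tool pointing down it reaches from about 250 to 800 mm from the base axis. Payload 3.9 kg.
Tool frame: the origin (TCP) lies on the centre line of the jaws, within the pads' length; the fingertips stand 19 mm ahead of it and the grasp point (between the pads) is the TCP; x points along the fingers, z is the direction in which the jaws open and shut, and the axes are right-handed (so a half turn about x gives the same grasp; the last joint's range is limited). The gripper opens to 85 mm and grips with 20 to 120 N. Pads are 22 mm wide; open, the fingers measure 114 mm over their backs; the gripper's body (76 mm by 85 mm) begins 54 mm behind the grasp point. The pads swing forward as they close: fully open they stand 13 mm farther back than shut.
Start: joints at [63.77, 14.897, -7.913, 67.191, 0, 90], TCP at [232.031, 470.932, 250.304] pointing down, gripper open.
Joint ranges: [-159.42, 159.42], [-47.68, 98.78], [-73.54, 78.23], [-108.79, 121.32], [-90, 84.71], [-180, 180]. Speed limits (degrees/s): [147.25, 147.25, 180, 180, 180, 180].

## Interface

Orientations are given as a 3x3 rotation matrix whose columns are the frame's x, y, z axes.
In Python, from rig import arm, kin, snapshot, get_calibration, order gives the robot as it stands. Calls block until the motion is done:
- arm.move_pose(position, orientation): joint-space move of the TCP to a pose.
- arm.move_straight(position, rot=None, max_speed=150): straight line of the TCP; rot=None keeps the orientation; max_speed is the mean speed in mm/s.
- arm.move_j(angles): joint-space move.
- arm.set_gripper(opening, force=None): finger opening in mm; force is the grip in N (None keeps the last); returns when the fingers have stopped.
- arm.pause(seconds).
- kin.ik(position, orientation): joint angles nearest the present ones, or None.
- snapshot(name): name is "scene" or "top" or "wrist"; returns (picture, depth): 420x560x3 uint8, red, green, blue; 420x560 float32, mm along the optical axis (not along the pixel's ray), 0 where there is no reading.
- get_calibration(name): a dict with "fx", "fy", "cx", "cy" (pixels), "k1" (the pictures are not rectified: a ray, as slopes to the right and down, at radius r is drawn at 1 + k1 r^2 times it, then the intrinsics apply), "R" (3x3) and "t" (3): a world point X has camera coordinates R X + t. Camera axes: x right, y down, z forward; pixel columns grow to the right and rows downward; lengths in mm; the calibration is good to about 2 mm. A picture is of the moment at which its call begins: read the wrist's pose just before it. get_calibration takes no time and is no camera call; for the wrist camera it gives the pose at the moment of the call.
A pose or a line that the arm cannot do raises arm.Unreachable and nothing moves.
- order.finish_job(): hands the job in, once; it reports no verdict.
Readings, each from a call of its own:
- arm.read_time_s(): time.
- arm.read_qpos(): joint angles.
- arm.read_qvel(): joint speeds.
- arm.read_joint_efforts(): joint torques, N m.
- arm.read_ee_pos(): TCP position.
- arm.read_eef_rot(): TCP orientation.
- arm.read_ft_force(): force on the tool from outside, world axes, zero at the start.
- arm.read_torque(): the same for the moment, N m.
- arm.read_finger_gap(): finger opening in mm.
Only numpy, scipy, OpenCV 4.12 (cv2) and the standard library are available. Lean on these libraries where they do the work, as an engineer would, in place of code of your own. Each camera call takes 0.05 s, during which the arm holds its last target. There are 200 camera calls.

## Task

On the watch test turner press the stop key (the big one at the left), then the clear key (the small one next to it), then the hand key (the small one at the far right), one at a time, and do not press the start key between those two. Only then turn the drum by its rim, feel which of its six closed cups has the watch in it, and bring that heavy cup to the bottom. Finish gripping the rim, drum still and heavy cup straight down, so that I can open the drive clutch without the drum swinging; leave the other things on the bench where they lie.

Things in the scene. Friction and masses are not known exactly. Their poses are not given: they have to be found in the camera images.
- turner: The watch test turner, a grey machine fixed where it stands: base 260 x 240 mm, 50 mm high, keys on the front deck 96 mm in front of its centre, drum behind them, drive column behind the drum. Origin under its centre; x from the keys' side to the column, level along the drum's axle; y to the left seen from the robot; z up. Of its six cups one has a watch of 0.226 to 0.30 kg in it; all look the same
- hub (a point): Centre of the drum, on its axle, 183 mm above the bench, axes as the turner's. Upright aluminium disc, 230 mm in diameter, 10 mm thick along x. Six closed cups 48 mm in diameter pass through it, 60 degrees apart, centres 55 mm from the axle, standing out 26 mm either side. Start: loaded cup anywhere except within 90 degrees of the bottom. In the rules drum is this disc, load the watch's centre, 55 mm from the axle
- rim_top (a point): Top of the drum's rim (a fixed point 115 mm above hub). The disc is bare, for a light pinch from above, from 79 to 115 mm from the axle. Held still, the watch's weight gives 0.122 to 0.161 N m about the axle (1.2 to 1.6 N at 103 mm) when its cup is level with the axle, 0 when it is at top or bottom; the pads carry part of it as twist. After turning, open and grip afresh for 0.5 s before feeling
- drive (a point): Top of the drive column, 200 mm above the bench; the column is 64 mm wide and stands 44 to 96 mm behind the drum's mid-plane. Its clutch drags like thick grease, either way without end, no dry friction: 3.8 N m s/rad (0.3 rad/s takes 1.1 N m, 11 N at the rim). Let go, the drum sinks towards heavy side down by itself, at most 0.043 rad/s, with the loaded cup level: far too slow to wait for
- key_stop_top (a point): The stop key: the largest key, 28 mm across in a 12 mm high housing, at the left end of the row on the turner's front deck (75 mm left of the middle). This point is the middle of its top, 71 mm above the bench; it travels 5 mm straight down and takes 4 N to push fully down
- key_clear_top (a point): The clear key: a small round spring key, 18 mm across, in a 12 mm high housing 34 mm across, second from the left (25 mm left of the middle). This point is the middle of its top, 71 mm above the bench; it travels 5 mm straight down and takes 4 N to push fully down
- key_start_top (a point): The start key, not to be pressed: a small round spring key, 18 mm across, in a 12 mm high housing 34 mm across, third from the left (20 mm right of the middle). This point is the middle of its top, 71 mm above the bench; it travels 5 mm straight down and takes 4 N to push fully down
- key_hand_top (a point): The hand key: a small round spring key, 18 mm across, in a 12 mm high housing 34 mm across, at the right end of the row (65 mm right of the middle). This point is the middle of its top, 71 mm above the bench; it travels 5 mm straight down and takes 4 N to push fully down
- key_stop (a joint): How far the stop key is down: 0 up, 0.005 m fully down; springs back up
- key_clear (a joint): How far the clear key is down: 0 up, 0.005 m fully down; springs back up
- key_start (a joint): How far the start key is down: 0 up, 0.005 m fully down; springs back up
- key_hand (a joint): How far the hand key is down: 0 up, 0.005 m fully down; springs back up
- tray: Bystander: clear open tray of eight watch movements, 150 x 200 mm, 22 mm high, loose; origin under its centre
- casing_ring: Bystander: brass casing ring, 42 mm across, 14 mm high, loose; origin under its centre
- loupe: Bystander: black watchmaker's eyeglass, 38 mm across, 34 mm high, standing on its narrower end, loose; origin under its centre
- screwdriver: Bystander: small screwdriver with a brass handle, 130 mm long, lying along its x axis, loose

How it is judged (in metres and radians):
On the way, in this order (a step that is already met when the one before it is completed fails the run):
1. the stop key is pressed alone, the drum not yet turned (value of joint key_stop above 0.0035 m and value of joint each of key_clear, key_start, key_hand below 0.0015 m and distance of load from where it was at the start of the episode below 0.058 m), for 0.05 s.
2. the clear key is pressed alone, the drum not yet turned (value of joint key_clear above 0.0035 m and value of joint each of key_stop, key_start, key_hand below 0.0015 m and distance of load from where it was at the start of the episode below 0.058 m), for 0.05 s.
3. the hand key is pressed alone, the drum not yet turned (value of joint key_hand above 0.0035 m and value of joint each of key_stop, key_clear, key_start below 0.0015 m and distance of load from where it was at the start of the episode below 0.058 m), for 0.05 s.
At the end, for the whole second after the job is handed in: the fingers grip the drum (over 4 N), the drum is still (under 0.03 rad/s), the loaded cup is within 17 degrees of straight down, and all keys are up (contact force between the fingers and drum above 4 N and z of load in the frame of hub below -0.0525 m and velocity of joint drum between -0.03 and 0.03 rad/s and value of joint each of key_stop, key_clear, key_start, key_hand below 0.0015 m); the arm keeps its last pose, push and grip.
It fails at once if the start key is pressed (value of joint key_start above 0.002 m).
It fails at once if two keys are down at once (value of joint each of key_stop, key_clear above 0.002 m or value of joint each of key_stop, key_start above 0.002 m or value of joint each of key_stop, key_hand above 0.002 m or value of joint each of key_clear, key_start above 0.002 m or value of joint each of key_clear, key_hand above 0.002 m or value of joint each of key_start, key_hand above 0.002 m).
It fails at once if another thing on the bench is moved by over 20 mm (distance of any of tray, casing_ring, loupe, screwdriver from where it was at the start of the episode above 0.02 m).
It also fails if it takes over 72 s, if anything falls off the work surface, if the arm or the gripper's body presses on something with over 40 N, if the wrist force passes 120 N, or if a joint passes its speed limit or range.

## Working session

There is one attempt and no reset: what is moved stays moved. The work goes in short steps, each a Python script; the robot and the scene stay as the last script left them, time stands still between calls to the robot, and variables do not carry over. Pictures are saved under pics/ and viewed, about 8 in all and at most 12, crops included, and the job is handed in when it is done.

```bash
ls; mkdir -p pics; python3 - <<'E'
from rig import *
import cv2,numpy as np
print(arm.read_time_s())
for n in("scene","top"):
    p,d=snapshot(n); cv2.imwrite(f"pics/{n}0.png",p[:,:,::-1]); np.save(f"pics/{n}0.npy",d)
    print(n,get_calibration(n))
print(arm.read_ft_force(),arm.read_eef_rot(),arm.read_time_s())
E
```

```text
pics
0.0
scene {'fx': 483.42247313347707, 'fy': 483.42247313347707, 'cx': 272.21021140884886, 'cy': 210.9243591154787, 'k1': 0.04196661941270794, 'R': array([[ 0.8220911 ,  0.5690094 ,  0.01986283],
       [ 0.35663027, -0.48742896, -0.79701183],
       [-0.4438255 ,  0.66230002, -0.60363698]]), 't': array([-447.0524609 ,   -9.66159975, 1437.78442941])}
top {'fx': 504.29288586130565, 'fy': 504.29288586130565, 'cx': 279.85916909185, 'cy': 220.82832979510675, 'k1': -0.10175141198556001, 'R': array([[ 6.61918994e-02, -9.97806656e-01,  7.13584198e-04],
       [-9.73220072e-01, -6.47186355e-02, -2.20576949e-01],
       [ 2.20139331e-01,  1.39059328e-02, -9.75369315e-01]]), 't': array([  -5.93005695,  575.75010916, 1215.72097971])}
[-0.0278597  -0.45666734 -0.64838465] [[-7.71817604e-04 -8.97016471e-01  4.41996443e-01]
 [-1.54578599e-03  4.41997116e-01  8.97015139e-01]
 [-9.99998507e-01  9.10016876e-06 -1.72773665e-03]] 0.1
```

View pics/top0.png

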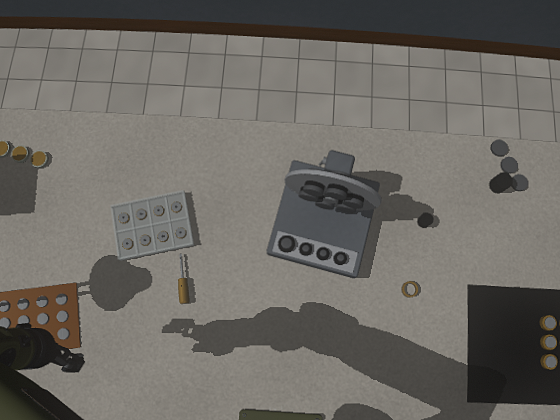

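View pics/scene0.png

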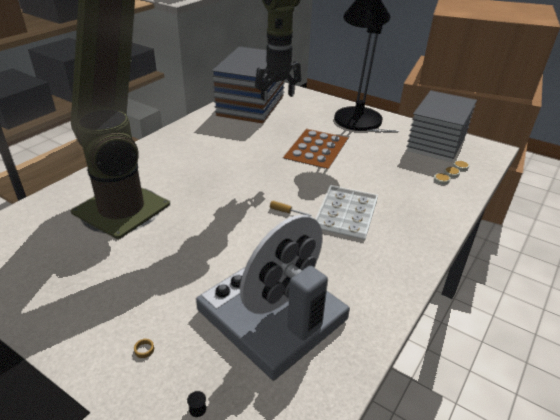

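The top view shows the keys at about (287,243), (306,248), (323,253) and (340,258), with the drum behind them at about (333,185). The scene view shows the drum from behind, on the column side.

```bash
cat > h.py <<'E'
from rig import *
import cv2,numpy as np
def ray(c,uv,z):
    "pixels -> world points on height z"
    K=np.array([[c['fx'],0,c['cx']],[0,c['fy'],c['cy']],[0,0,1]])
    n=cv2.undistortPoints(np.array(uv,float).reshape(-1,1,2),K,np.array([c['k1'],0,0,0,0]))[:,0]
    d=np.c_[n,np.ones(len(n))]@c['R']; o=-c['R'].T@c['t']
    return o+d*((z-o[2])/d[:,2])[:,None]
E
python3 - <<'E'
from h import *
p=cv2.imread('pics/top0.png'); g=cv2.cvtColor(p,cv2.COLOR_BGR2GRAY)
roi=g[228:275,270:362]
m=(roi<70).astype(np.uint8)
n,l,s,c=cv2.connectedComponentsWithStats(m)
for i in range(1,n):
    if s[i,4]>15: print(s[i],c[i]+[270,228])
cal=get_calibration('top')
print(ray(cal,[[287,243],[306,248],[323,253],[340,258]],71))
cv2.imwrite('pics/crop1.png',cv2.resize(p[140:285,255:395],None,fx=5,fy=4,interpolation=cv2.INTER_CUBIC))
E
```

```text
[  8   8  17  16 155] [286.82580645 243.8516129 ]
[ 29  15  15  13 117] [305.83760684 248.96581197]
[ 47  19  14  13 116] [323.19827586 253.45689655]
[ 64  24  13  13 113] [340.19469027 258.20353982]
[  0  26  78  21 158] [307.93670886 264.33544304]
[87 28  5 19 27] [359.33333333 265.66666667]
[[ 517.83698486   10.5661298    71.        ]
 [ 508.31998956  -37.55485675   71.        ]
 [ 498.48988958  -80.55406157   71.        ]
 [ 488.67003521 -123.45454725   71.        ]]
```

View pics/crop1.png

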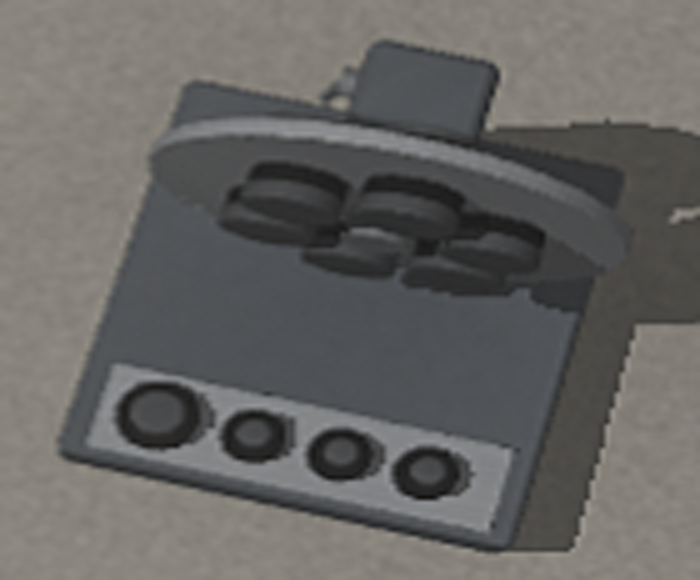

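The crop shows the cap centres at about (287,243.3), (306.8,248.5), (323.6,253) and (341,257.5), and the drum rim from (285,180) to (381,200). Next I compute the frame and check reach.

```bash
python3 - <<'E'
from h import *
cal=get_calibration('top'); d=np.load('pics/top0.npy')
k=ray(cal,[[287,243.3],[306.8,248.5],[323.6,253],[341,257.5]],71)[:,:2]
m=np.array([[-96,75],[-96,25],[-96,-20],[-96,-65.]])
mc=m-m.mean(0); kc=k-k.mean(0)
th=np.arctan2((mc[:,0]*kc[:,1]-mc[:,1]*kc[:,0]).sum(),(mc*kc).sum())
R=np.array([[np.cos(th),-np.sin(th)],[np.sin(th),np.cos(th)]]); o=k.mean(0)-R@m.mean(0)
print('yaw',np.degrees(th),'o',o); print('res',k-(m@R.T+o))
T=lambda q:(q[:,:2]-o)@R
print('rim sides',T(ray(cal,[[285.4,180],[381,200]],183)))
print('rim top',T(ray(cal,[[325,171.5],[335,172.5],[345,174]],298)))
print('column top',T(ray(cal,[[329,151],[354,155]],200)))
print('base front corners',T(ray(cal,[[268,253],[355,276]],50)))
# depth based check of keys & rim
u,v=np.meshgrid(range(255,395),range(140,285)); z=d[140:285,255:395]
K=np.array([[cal['fx'],0,cal['cx']],[0,cal['fy'],cal['cy']],[0,0,1]])
n=cv2.undistortPoints(np.stack([u,v],-1).reshape(-1,1,2).astype(float),K,np.array([cal['k1'],0,0,0,0]))[:,0]
P=(np.c_[n,np.ones(len(n))]*z.reshape(-1,1)-cal['t'])@cal['R']
Q=np.c_[T(P),P[:,2]]; s=Q[Q[:,2]>285]; print('top rim pts',len(s),s.mean(0),s.min(0),s.max(0))
c=get_calibration('wrist'); o3=-c['R'].T@c['t']; E=arm.read_eef_rot(); print('cam in tool',E.T@(o3-arm.read_ee_pos()), (c['R']@E).round(2))
# reach
x=np.array([*R[:,0],0]); y=np.array([*R[:,1],0]); H=np.array([*o,183])
import math
for sg in(1,-1):
  for a in range(-70,71,10):
    ca,sa=math.cos(math.radians(a)),math.sin(math.radians(a))
    rad=ca*np.array([0,0,1])+sa*y; X=-rad; Z=sg*x; Y=np.cross(Z,X)
    q=kin.ik(H+103*rad,np.c_[X,Y,Z]); print(sg,a,None if q is None else np.round(q,0))
E
```

```text
yaw -11.217172828555562 o [596.6715203  -81.61347007]
res [[-0.01820674 -0.11052686]
 [-0.17995848 -1.20154236]
 [-0.02737348  0.50843903]
 [ 0.22553869  0.8036302 ]]
rim sides [[  28.54950072  113.42300929]
 [  39.61389403 -114.06043133]]
rim top [[ 33.36809867  29.4419308 ]
 [ 36.74424994   8.47105083]
 [ 39.05141809 -12.75990929]]
column top [[118.64164992  31.83618231]
 [124.3932259  -27.12403351]]
base front corners [[-128.84558813  115.63316496]
 [-128.79605483 -111.03310258]]
top rim pts 369 [-50.7442774   10.70647256 530.81012784] [-316.46112994  -51.98348878  285.03220883] [  37.08211538   60.11507999 1312.77837323]
cam in tool [-123.70261103   65.86887638   -0.6203969 ] [[ 0.    0.    1.  ]
 [-0.26 -0.97  0.  ]
 [ 0.97 -0.26 -0.  ]]
1 -70 [-41.  51.  15. 107.  55.  31.]
1 -60 [-39.  44.  13.  98.  50.  44.]
1 -50 [-36.  37.  10.  90.  44.  55.]
1 -40 [-32.  31.   9.  84.  37.  64.]
1 -30 [-27.  27.   8.  79.  29.  72.]
1 -20 [-21.  24.   7.  77.  20.  80.]
1 -10 [-14.  22.   7.  76.  10.  87.]
1 0 [-8. 22.  8. 76.  0. 93.]
1 10 [ -1.  23.   9.  77. -10. 100.]
1 20 [  5.  26.  11.  80. -19. 107.]
1 30 [ 10.  30.  13.  85. -28. 115.]
1 40 [ 15.  35.  16.  90. -35. 123.]
1 50 [ 19.  42.  19.  98. -42. 132.]
1 60 [ 22.  49.  22. 106. -47. 142.]
1 70 [ 23.  56.  25. 116. -51. 154.]
-1 -70 [ -41.   51.   15.  107.   55. -149.]
-1 -60 [ -39.   44.   13.   98.   50. -136.]
-1 -50 [ -36.   37.   10.   90.   44. -125.]
-1 -40 [ -32.   31.    9.   84.   37. -116.]
-1 -30 [ -27.   27.    8.   79.   29. -108.]
-1 -20 [ -21.   24.    7.   77.   20. -100.]
-1 -10 [-14.  22.   7.  76.  10. -93.]
-1 0 [ -8.  22.   8.  76.   0. -87.]
-1 10 [ -1.  23.   9.  77. -10. -80.]
-1 20 [  5.  26.  11.  80. -19. -73.]
-1 30 [ 10.  30.  13.  85. -28. -65.]
-1 40 [ 15.  35.  16.  90. -35. -57.]
-1 50 [ 19.  42.  19.  98. -42. -48.]
-1 60 [ 22.  49.  22. 106. -47. -38.]
-1 70 [ 23.  56.  25. 116. -51. -26.]
```

```bash
python3 - <<'E'
from h import *
th=np.radians(-11.217);o=np.array([596.67,-81.61]);R=np.array([[np.cos(th),-np.sin(th)],[np.sin(th),np.cos(th)]])
def cloud(n,u0,u1,v0,v1):
    cal=get_calibration(n); d=np.load(f'pics/{n}0.npy')
    u,v=np.meshgrid(range(u0,u1),range(v0,v1)); z=d[v0:v1,u0:u1].reshape(-1)
    K=np.array([[cal['fx'],0,cal['cx']],[0,cal['fy'],cal['cy']],[0,0,1]])
    q=cv2.undistortPoints(np.stack([u,v],-1).reshape(-1,1,2).astype(float),K,np.array([cal['k1'],0,0,0,0]))[:,0]
    P=(np.c_[q,np.ones(len(q))]*z[:,None]-cal['t'])@cal['R']
    return np.c_[(P[:,:2]-o)@R,P[:,2]][z>0]
for n,b,s in(('top',(255,395,140,285),-1),('scene',(190,360,200,370),1)):
    Q=cloud(n,*b); r=np.hypot(Q[:,1],Q[:,2]-183)
    D=Q[(r>85)&(r<112)&(Q[:,0]>15)&(Q[:,0]<60)&(Q[:,2]>120)]
    for _ in range(3):
        c=np.linalg.lstsq(np.c_[np.ones(len(D)),D[:,1],D[:,2]-183],D[:,0],rcond=None)[0]
        e=D[:,0]-np.c_[np.ones(len(D)),D[:,1],D[:,2]-183]@c; D=D[abs(e)<2.5*e.std()+.5]
    print(n,len(D),'x0',c[0],'yawdev',np.degrees(-np.arctan(c[1])),'tilt',np.degrees(np.arctan(c[2])),e.std())
    W=Q[(abs(Q[:,0]-c[0])<14)&(Q[:,2]>150)]
    print(' y range',np.percentile(W[:,1],[.5,99.5]),'zmax',np.percentile(W[:,2],99.5))
    C=Q[(r<85)&(abs(Q[:,0]-c[0])>15)&(abs(Q[:,0]-c[0])<45)&(Q[:,2]>100)]; print(' cup face x',np.median(C[:,0]),len(C))
p=cv2.imread('pics/scene0.png'); cv2.imwrite('pics/crop2.png',cv2.resize(p[205:345,215:355],None,fx=4,fy=4,interpolation=cv2.INTER_CUBIC))
E
```

```text
top 686 x0 26.63746585374348 yawdev -0.24192345408637136 tilt -0.07067842764006457 0.6483539198253018
 y range [-109.22076547  114.10799954] zmax 300.066799129954
 cup face x 6.313127696104914 940
scene 1464 x0 35.213960570069766 yawdev -0.33010859061908304 tilt -0.3231970950388477 0.9512504312940456
 y range [-112.76943311  111.46641285] zmax 297.0099490016344
 cup face x 55.69299641099565 1418
```

View pics/crop2.png

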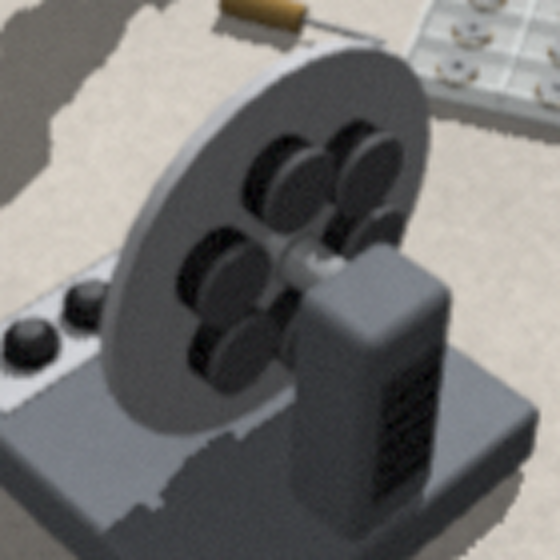

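```bash
cat >> h.py <<'E'
th=np.radians(-11.5)
x=np.array([np.cos(th),np.sin(th),0]); y=np.array([-np.sin(th),np.cos(th),0]); up=np.array([0,0,1.])
O=np.array([596.67,-81.61,0])
O=O+(-96*np.array([np.cos(np.radians(-11.217)),np.sin(np.radians(-11.217)),0])+96*x)  # keep key row in place
H=O+31*x+183*up
DOWN=np.c_[-up,y,x]
def key(ky): return O-96*x+ky*y+71*up
def rim(a,r=103):
    a=np.radians(a); rad=np.cos(a)*up+np.sin(a)*y
    return H+r*rad, np.c_[-rad,np.cross(x,-rad),x]
def cups(uv,cal):
    "scene pixels of cup back faces -> angle (0 up, + left) and radius"
    K=np.array([[cal['fx'],0,cal['cx']],[0,cal['fy'],cal['cy']],[0,0,1]])
    n=cv2.undistortPoints(np.array(uv,float).reshape(-1,1,2),K,np.array([cal['k1'],0,0,0,0]))[:,0]
    d=np.c_[n,np.ones(len(n))]@cal['R']; o=-cal['R'].T@cal['t']
    p=o+d*(((H+26*x-o)@x)/(d@x))[:,None]-H
    return np.degrees(np.arctan2(p@y,p[:,2])),np.hypot(p@y,p[:,2])
E
python3 - <<'E'
from h import *
print(cups([[290.5,252.5],[307.25,248.75],[274.5,276.75],[275.5,293]],get_calibration('scene')))
arm.set_gripper(0,40)
arm.move_pose(key(75)+[0,0,50],DOWN)
print('t',arm.read_time_s(),arm.read_finger_gap(),arm.read_ft_force())
def press(ky):
    k=key(ky); arm.move_straight(k+[0,0,27],max_speed=250)
    f0=arm.read_ft_force()[2]; log=[]
    for h in np.arange(20,9,-1.5):
        arm.move_straight(k+[0,0,h],max_speed=60); f=arm.read_ft_force()[2]-f0; log.append((h,round(float(f),1),round(arm.read_ee_pos()[2]-k[2],1)))
        if f>8: break
    arm.pause(.15); print(ky,log,round(arm.read_ft_force()[2]-f0,1))
    arm.move_straight(k+[0,0,35],max_speed=250)
press(75)
print('t',arm.read_time_s())
E
```

```text
(array([  -7.58491016,   48.90087542,  -68.64894762, -122.61689248]), array([57.19474268, 55.7334336 , 53.16638488, 53.67685969]))
t 2.875 -0.2669268987894254 [ 0.95329091  0.30977363 -0.21471048]
75 [(np.float64(20.0), -0.3, np.float64(20.1)), (np.float64(18.5), 1.3, np.float64(18.9)), (np.float64(17.0), 2.2, np.float64(17.3)), (np.float64(15.5), 2.7, np.float64(15.7)), (np.float64(14.0), 4.1, np.float64(14.2)), (np.float64(12.5), 13.0, np.float64(13.9))] 12.6
t 5.0417
```

```bash
python3 - <<'E'
from h import *
def press(ky):
    k=key(ky); arm.move_straight(k+[0,0,35],max_speed=250); arm.move_straight(k+[0,0,22],max_speed=200)
    f0=arm.read_ft_force()[2]; log=[]
    for h in np.arange(20,9,-1.5):
        arm.move_straight(k+[0,0,h],max_speed=60); f=arm.read_ft_force()[2]-f0; log.append((float(h),round(float(f),1)))
        if f>8: break
    arm.pause(.15); print(ky,log,round(arm.read_ft_force()[2]-f0,1))
    arm.move_straight(k+[0,0,35],max_speed=250)
press(25); press(-65)
k=key(-65); arm.move_straight(k+[0,0,80],max_speed=300)
p,R=rim(0)
arm.move_straight(k-60*x+[0,0,220],max_speed=400)
p1,d=snapshot('scene'); cv2.imwrite('pics/scene1.png',p1[:,:,::-1])
cv2.imwrite('pics/crop3.png',cv2.resize(p1[205:345,215:355,::-1],None,fx=4,fy=4,interpolation=cv2.INTER_CUBIC))
print('t',arm.read_time_s(),arm.read_ee_pos())
E
```

```text
25 [(20.0, 0.2), (18.5, 1.7), (17.0, 1.8), (15.5, 3.1), (14.0, 3.3), (12.5, 12.8)] 12.9
-65 [(20.0, -0.8), (18.5, 0.6), (17.0, 1.6), (15.5, 1.4), (14.0, 3.4), (12.5, 13.4)] 12.5
t 11.0833 [ 429.86524347 -114.55710651  289.3963429 ]
```

View pics/crop3.png

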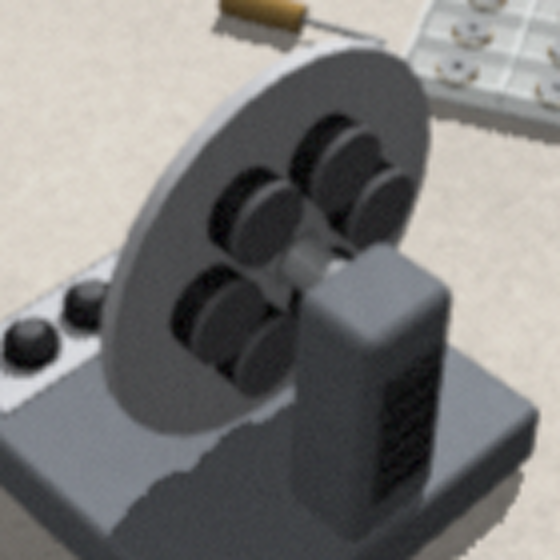

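```bash
cat >> h.py <<'E'
def ft(n=8):
    s=[]
    for _ in range(n): s.append(np.r_[arm.read_ft_force(),arm.read_torque()]); arm.pause(.03)
    return np.mean(s,0)
def feel(w0,tag):
    w=ft()-w0; r=(arm.read_ee_pos()-H)/1000
    print(tag,'F(x,y,up)',np.round([w[:3]@x,w[:3]@y,w[2]],2),'M.x',round(w[3:]@x,3),'(rxF).x',round(np.cross(r,w[:3])@x,3),'gap',round(arm.read_finger_gap(),1),'t',round(arm.read_time_s(),2))
E
python3 - <<'E'
from h import *
print(cups([[282.75,260.5],[301.75,247.5],[311.25,256.75],[272.25,284.25],[282,293.75]],get_calibration('scene')))
print('t0',arm.read_time_s())
arm.move_straight(arm.read_ee_pos()+[0,0,110],max_speed=300)
arm.set_gripper(40,40)
arm.move_pose(*rim(45,190))
arm.move_straight(rim(45,106)[0],max_speed=120)
arm.pause(.2); w0=ft(); print('off',w0.round(2))
arm.set_gripper(0,40); arm.pause(.5)
feel(w0,'hold')
i,_=snapshot('wrist'); cv2.imwrite('pics/w1.png',i[:,:,::-1])
E
```

```text
(array([ -30.19143203,   26.14743679,   84.56788895,  -87.19051229,
       -149.72821672]), array([56.399036  , 56.06118248, 57.35356898, 55.16071015, 51.94884416]))
t0 11.0833
off [-0.07  0.28 -0.15  0.64 -0.14  0.  ]
hold F(x,y,up) [-5.1   0.87  2.64] M.x -0.054 (rxF).x 0.132 gap 9.5 t 15.62
```

```bash
python3 - <<'E'
from h import *
arm.set_gripper(0,70)
for a in np.arange(35,-36,-10):
    arm.move_straight(*rim(a,106),max_speed=27)
    F=arm.read_ft_force(); print(a,'|F|',round(float(np.linalg.norm(F)),1),end=' ')
print('\nt',arm.read_time_s())
arm.pause(.3)
arm.set_gripper(30,70); arm.pause(.3); w0=ft(); arm.set_gripper(0,40); arm.pause(.5); feel(w0,'after')
p,_=snapshot('scene'); cv2.imwrite('pics/scene2.png',p[:,:,::-1])
cv2.imwrite('pics/crop4.png',cv2.resize(p[205:345,215:355,::-1],None,fx=4,fy=4,interpolation=cv2.INTER_CUBIC))
print('ee',arm.read_ee_pos(),rim(-35,106)[0])
E
```

```text
35 |F| 6.1 25 |F| 5.5 15 |F| 7.0 5 |F| 8.1 -5 |F| 9.5 -15 |F| 10.5 -25 |F| 12.2 -35 |F| 14.6 
t 22.55
after F(x,y,up) [-5.24 -1.36  1.91] M.x -0.007 (rxF).x 0.001 gap 8.9 t 24.82
ee [ 613.55341959 -147.65933269  269.86039511] [ 614.83288782 -147.83383179  269.83011669]
```

View pics/crop4.png

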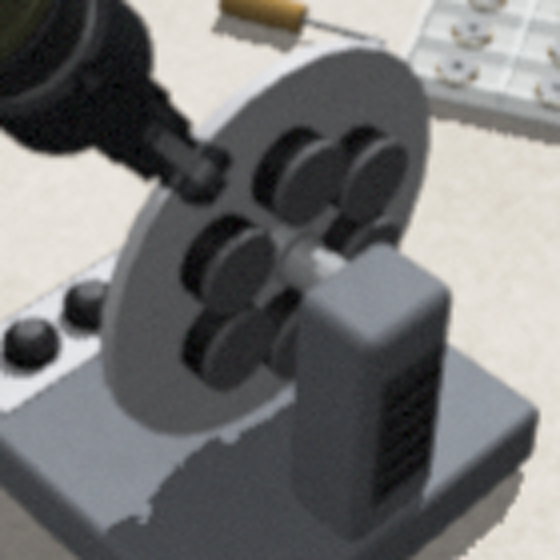

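```bash
python3 - <<'E'
from h import *
print(cups([[293,250.5],[308.5,248.75],[276.25,272],[273,292.5]],get_calibration('scene')))
arm.pause(1); print(np.abs(arm.read_qvel()).max(),arm.read_finger_gap(),arm.read_ft_force(),arm.read_time_s())
p,_=snapshot('scene'); q=cv2.imread('pics/scene2.png')[:,:,::-1]
print('change over 1 s',np.abs(p[205:345,215:355].astype(int)-q[205:345,215:355]).mean())
for n in('top',):
    i,_=snapshot(n); b=cv2.imread('pics/top0.png')[:,:,::-1]
    for nm,(u0,u1,v0,v1) in dict(tray=(108,202,188,262),ring=(398,424,278,302),loupe=(415,442,210,230)).items(): print(nm,np.abs(i[v0:v1,u0:u1].astype(int)-b[v0:v1,u0:u1]).mean())
E
```

```text
(array([  -0.66209292,   53.27888175,  -57.10576273, -113.13353473]), array([57.7176511 , 57.31609728, 53.74992458, 56.91716301]))
0.09771064350211761 9.05188732123491 [-5.24073617 -1.14202598  2.56963381] 25.875
change over 1 s 1.7405102040816327
tray 14.87190914318574
ring 53.63354700854701
loupe 21.724074074074075
```

```bash
python3 - <<'E'
from h import *
i,_=snapshot('scene'); cv2.imwrite('pics/scene3.png',i[:,:,::-1])
E
```

```text
(no output)
```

View pics/scene3.png

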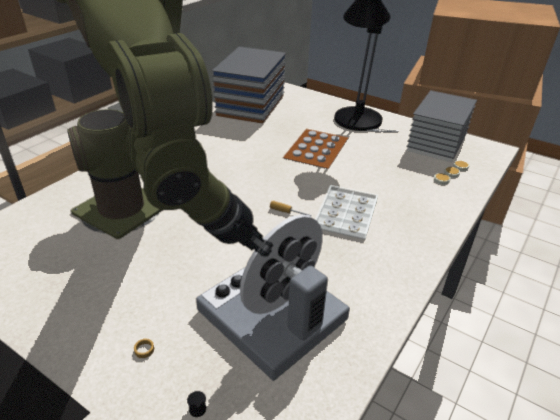

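The ring (144,348), loupe (197,403), screwdriver (281,207) and tray (348,212) are all where they started, so the differences in the top view come from the arm and its shadow. The gripper is holding the rim.

```bash
python3 -c "
from rig import *
order.finish_job(); print(arm.read_time_s(),arm.read_finger_gap())"
```

```text
the job is handed in; nothing more can be done
the job is handed in; nothing more can be done
```

The job is handed in at about 26 s of the 72 s. The stop, clear and hand keys were each pressed alone, in that order, with 12–13 N at the stop. The start key was never touched. The gripper now holds the rim with 40 N commanded, with the heavy cup at the bottom.

- **Which cup:** During the key presses the drum sank about 23° to the right in 11 s. Only the upper right cup (about −68° from the top at the start) fits that. The torque I felt at the first grip had the same sign. I then turned the drum 80°, gripped it afresh, and the torque was about 0.
- **Last checks:** The cup angles in the pictures put the heavy cup within about 3° of straight down, and the picture hardly changed over 1 s. The tray, ring, loupe and screwdriver are where they lay.
- **What disagreed:**
  - The first torque reading was 0.132 N m from the force alone, but about 0.08 N m with the twist term added. I used it only for its sign and rough size.
  - The top-view comparison for tray, ring and loupe showed differences. The scene view showed they had not moved, so I put the differences down to the arm and its shadow.
  - There is a steady sideways force of about 5 N, because the grip is slightly off-centre.

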